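Set out the weighing station for a standard solution

TASK

Set out the weighing station: the smaller beaker on the middle of the balance pan; the smaller conical flask on the middle of the stirrer plate with the funnel in its mouth; the reagent jar on the bench just to the right of the balance, abreast of its pan; and the wash bottle on the bench just to the right of the stirrer, abreast of its plate. Right is as you face the keys or knob on the instrument's front; leave a gap of about 3 cm. Set everything down upright without dropping or toppling it, and leave the larger flask and larger beaker where they are.

Things in the scene. Friction and masses are not known exactly. Their poses are not given: they have to be found in the camera images.
- beaker: Smaller of two glass beakers, open, round: 50 mm outside diameter, 70 mm high, wall 2.5 mm, 60 g. Loose, upright on the bench. Origin: centre of its underside, z up.
- flask: Smaller of two conical glass flasks: 105 mm high, base 64 mm across, cone up to 72 mm, then a straight neck of 32 mm outside and 27 mm inside diameter up to the open mouth at 105 mm; 90 g. Loose, upright. Origin: centre of its underside, z up.
- funnel: White plastic powder funnel, loose, hanging upright in the stand: stem 14 mm diameter from 0 to 35 mm, cone to 58 mm diameter at 62 mm, upright rim band 58 mm across from 62 to 76 mm; 30 g. Origin: centre of the stem's lower end, z up; in the stand it is 15 mm above the bench. Seated in the flask it is about 62 mm above the flask's underside.
- jar: Capped reagent jar, straight-sided, white with a paper label, 51 mm diameter; blue ribbed cap 54 mm across from 68 to 90 mm (the top); 160 g. Loose, upright. Origin: centre of its underside, z up. The cap stays on.
- wash_bottle: White plastic wash bottle: body 60 mm diameter up to 94 mm, shoulder to 114 mm, cap 38 mm diameter from 122 to 146 mm. A 6 mm side tube rises from the shoulder on its +x side, 29 mm from the axis at cap height, bending out at the top to 53 mm from the axis, 166 mm high. 220 g. Loose, upright. Origin: centre of its underside, z up, x towards the spout.
- balance: Low white electronic balance, fixed: 140 mm wide (its y), 185 mm deep (its x from -117 to +68 mm), 45 mm high, display and blue keys at the front (its -x side, facing the robot); round steel pan, 116 mm diameter, top 52 mm above the bench. Origin: on the pan's axis at bench level, z up; its right is -y.
- stirrer: Low magnetic stirrer, slate-grey, fixed: 130 mm wide (its y), 165 mm deep (its x from -100 to +65 mm, knob to -116 mm), 48 mm high, black knob and green switch at the front (its -x side, facing the robot); round white plate, 120 mm diameter, top 58 mm above the bench. Origin: on the plate's axis at bench level, z up; its right is -y.
- funnel_stand: Grey plastic funnel stand, fixed: 74 x 74 mm, 62 mm high, a shelf with a 34 mm hole in its middle on two side panels; the funnel hangs in the hole. Origin: centre of its underside, z up.
- large_flask: Larger conical glass flask, 145 mm high, base 85 mm across, neck 43 mm: a bystander, not to be disturbed. Loose, upright. Origin: centre of its underside, z up.
- large_beaker: Larger glass beaker, 70 mm diameter, 95 mm high: a bystander, not to be disturbed. Loose, upright. Origin: centre of its underside, z up.
Things that resemble listed ones, but are neither listed nor needed, are in the scene too. What is shaped like the beaker but purple or yellow is not meant.

How it is judged:
By the outcome, as a careful person would: the job done as asked, in the order asked, and still so for the second after the job is handed in, with the robot touching nothing.
It also fails if it takes over 120 s, if anything falls off the work surface, if the arm or the gripper's body presses on something with over 40 N, if the wrist force passes 120 N, or if a joint passes its speed limit or range.

ROBOT

A 6-joint arm with a two-finger parallel gripper is mounted at the origin on the work surface. World frame = base frame: x ahead of the robot, y to its left, z up, the work surface at z = 0. Lengths are in mm, angles in degrees, forces in N, time in s.
With the tool pointing down it reaches from about 325 to 925 mm from the base axis. Payload 3.1 kg.
Tool frame: the origin (TCP) lies at the very end of the fingers, on their centre line; the grasp point (between the pads) lies grasp_offset behind it (grasp_offset is the distance from the TCP to the grasp point, in mm); z points along the fingers, y is the line along which they close (so a half turn about z gives the same grasp; the last joint's range is limited). The gripper opens to 85 mm and grips with 20 to 120 N. Pads are 22 mm wide; open, the fingers measure 114 mm over their backs; the gripper's body (76 mm by 85 mm) begins 54 mm behind the grasp point. The pads swing forward as they close: fully open they stand 13 mm farther back than shut.
Start: joints at [-69.74, 12.427, 92.441, -0, 75.132, -6.429], TCP at [280.733, -558.416, 203] pointing down, gripper open.
Joint ranges: [-157.48, 157.48], [-44.54, 120.13], [17.64, 146.25], [-64.5, 244.5], [7.68, 150.69], [-147.95, 147.95]. Speed limits (degrees/s): [159.86, 159.86, 180, 180, 180, 180].

INTERFACE

Orientations are given as [roll, pitch, yaw] about the fixed x, y, z axes, in that order (R = Rz(yaw) Ry(pitch) Rx(roll)).
In Python, from station import * gives the robot as it stands. Calls block until the motion is done:
- goto(position, orientation): joint-space move of the TCP to a pose.
- move_l(position, attitude=None, speed=150): straight line of the TCP; attitude=None keeps the orientation; speed is the mean speed in mm/s.
- move_j(angles): joint-space move.
- grip(opening, squeeze=None): finger opening in mm; squeeze is the grip in N (None keeps the last); returns when the fingers have stopped.
- wait(seconds).
- solve_ik(position, orientation): joint angles nearest the present ones, or None.
- get_obs(): the state.
- get_image(name): name is "scene" or "side" or "wrist"; returns the picture (480x640x3 uint8, red, green, blue); there is no depth.
- get_calibration(name): a dict with "fx", "fy", "cx", "cy" (pixels), "R" (3x3) and "t" (3): a world point X has camera coordinates R X + t; the wrist camera has in their place "mount" (4x4, takes a point from camera to tool coordinates, whose origin is the TCP and whose axes are the flange's). Camera axes: x right, y down, z forward; pixel columns grow to the right and rows downward; lengths in mm; the calibration is good to about 2 mm. The wrist camera is an equidistant fisheye: a pixel r from the principal point sees the ray r / f radians off the axis. A picture is of the moment at which its call begins: read the wrist's pose just before it. get_calibration takes no time and is no camera call.
A pose or a line that the arm cannot do raises Unreachable and nothing moves.
- sign_off(): hands the job in; it is judged then, once.
Trained networks look in the newest picture that a camera, given by its name, has taken for a name from the list of things; names that differ only in an ending like _2 or _b are one class to them, and where a whole thing is asked for, a point or a joint stands for the part that bears it (a point fixed in the world has none). Each returns a list of dicts, best first, with "score" (0 to 1); they miss things now and then, are a little off and sometimes report something else, mostly with a low value. They report only what shows in the picture. A call takes as long as a camera call. They do not tell look-alikes from the thing itself.
- spot_in(name, camera): "extent" ([centre column, centre row, width, height] in pixels, round what is visible of it).
- regions_of(name, camera): "region" (480x640 bool, what is visible of it) and "extent" ([centre column, centre row, width, height] in pixels, round what is visible of it).
The state is a dict: "t": time; "joint_pos": joint angles; "qvel": joint speeds; "effort": joint torques, N m; "tcp_pos": TCP position; "ee_rot": TCP orientation; "wrist_force": force on the tool from outside, world axes, zero at the start; "moment": the same for the moment, N m; "grip_width": finger opening in mm; "grip_force": force on a finger pad.
Only numpy, scipy, OpenCV 4.12 (cv2) and the standard library are available. Lean on these libraries where they do the work, as an engineer would, in place of code of your own. Each camera call takes 0.05 s, during which the arm holds its last target. There are 200 camera calls.

## Working session

There is one attempt and no reset: what is moved stays moved. The work goes in short steps, each a Python script; the robot and the scene stay as the last script left them, time stands still between calls to the robot, and variables do not carry over. Pictures are saved under pics/ and viewed, at most 19 in all, crops included, and the job is handed in when it is done.

```bash
ls; mkdir -p pics
python3 - <<'E'
from station import *
import cv2, numpy as np
print({k:(np.round(v,2).tolist() if not isinstance(v,float) else v) for k,v in get_obs().items()})
for c in ["scene","side","wrist"]:
    im=get_image(c); cv2.imwrite(f"pics/{c}0.png",im[:,:,::-1]); 
    print(c,{k:np.round(v,3).tolist() for k,v in get_calibration(c).items()})
    for n in ["beaker","flask","funnel","jar","wash_bottle","balance","stirrer","funnel_stand","large_flask","large_beaker"]:
        print(n,[(round(float(d["score"]),2),np.round(d["extent"]).astype(int).tolist()) for d in spot_in(n,c)][:5])
E
```

```text
pics
{'t': 0.0, 'joint_pos': [-69.74, 12.48, 92.53, 0.0, 75.13, -6.43], 'qvel': [-0.03, 0.0, -0.09, 0.11, -0.03, 0.12], 'effort': [-0.0, -39.68, -30.39, -0.0, 0.01, -0.0], 'tcp_pos': [280.44, -557.58, 201.68], 'ee_rot': [-179.87, -0.02, 26.69], 'wrist_force': [-0.38, 0.74, 0.28], 'moment': [0.0, -0.01, -0.01], 'grip_force': 0.0, 'grip_width': 85.44252764989187}
scene {'fx': 441.335, 'fy': 441.335, 'cx': 315.156, 'cy': 241.852, 'R': [[0.801, 0.598, -0.012], [0.521, -0.708, -0.477], [-0.294, 0.376, -0.879]], 't': [-407.646, -256.979, 1315.297]}
beaker [(0.68, [164, 344, 26, 30]), (0.6, [197, 362, 32, 33]), (0.58, [233, 339, 25, 29])]
flask [(0.61, [394, 132, 20, 37])]
funnel [(0.69, [322, 173, 24, 22])]
jar [(0.94, [244, 259, 24, 33])]
wash_bottle [(0.84, [288, 217, 21, 47])]
balance [(0.67, [329, 291, 94, 87]), (0.44, [241, 259, 25, 35])]
stirrer [(0.84, [408, 211, 79, 63])]
funnel_stand [(0.94, [322, 188, 36, 31])]
large_flask [(0.78, [194, 287, 42, 52])]
large_beaker [(0.6, [337, 134, 27, 42])]
side {'fx': 549.2, 'fy': 549.2, 'cx': 316.976, 'cy': 234.85, 'R': [[-0.835, -0.55, -0.007
[... 297 characters left out ...]
[(0.9, [350, 225, 27, 80])]
balance [(0.67, [425, 192, 36, 58]), (0.57, [301, 216, 83, 51]), (0.35, [392, 215, 25, 39])]
stirrer [(0.79, [209, 265, 95, 56])]
funnel_stand [(0.94, [316, 285, 51, 42]), (0.59, [299, 215, 82, 53])]
large_flask [(0.83, [426, 191, 37, 62])]
large_beaker [(0.85, [295, 329, 40, 62]), (0.32, [316, 270, 25, 37])]
wrist {'fx': 371.648, 'fy': 371.648, 'cx': 319.665, 'cy': 239.584, 'mount': [[0.001, -0.953, -0.301, 77.152], [1.0, 0.001, -0.0, 0.973], [0.0, -0.301, 0.953, -171.878], [0.0, 0.0, 0.0, 1.0]]}
beaker [(0.78, [244, 32, 71, 63])]
flask []
funnel []
jar []
wash_bottle []
balance []
stirrer []
funnel_stand []
large_flask [(0.64, [95, 35, 137, 67])]
large_beaker []
```

View pics/scene0.png

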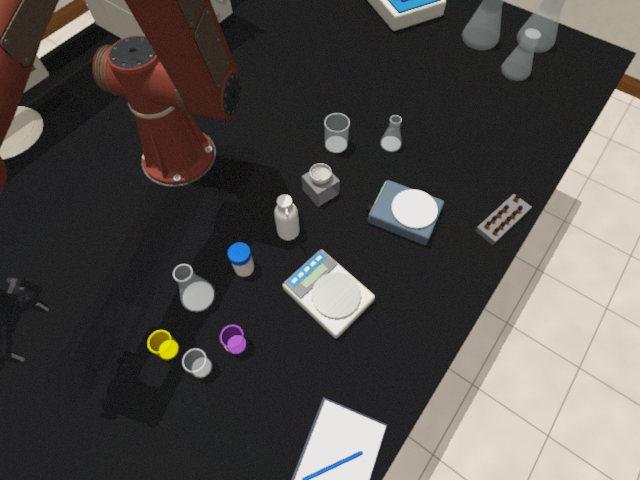

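View pics/side0.png

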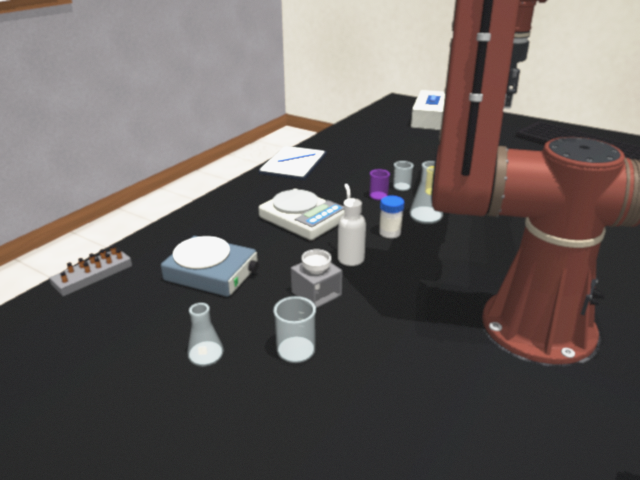

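The scene picture shows the clear beaker at (197,362) next to purple and yellow decoys, the jar at (243,259), and the wash bottle at (287,217). The flask is at (392,133), the funnel in its stand at (321,180), the balance at (329,292) and the stirrer at (408,211). The side picture agrees: flask (204,333), beaker (403,178), jar (391,215), bottle (350,235) with its spout at (348,188).

```bash
cat > fit.py <<'E'
from station import *
import cv2, numpy as np
from scipy.optimize import minimize
def ring(r,z,x=0,y=0,n=40):
    a=np.linspace(0,2*np.pi,n,endpoint=False); return np.c_[x+r*np.cos(a),y+r*np.sin(a),np.full(n,z)]
def prof(*rz): # list of convex segments
    return [np.vstack([ring(*a),ring(*b)]) for a,b in zip(rz,rz[1:])]
def box(x0,x1,y0,y1,z0,z1): return np.array([[x,y,z] for x in(x0,x1) for y in(y0,y1) for z in(z0,z1)],float)
M={"beaker":prof((25,0),(25,70)),"flask":prof((32,0),(16,72),(16,105)),"funnel":prof((7,0),(7,35),(29,62),(29,76)),
"jar":prof((25.5,0),(25.5,68))+prof((27,68),(27,90)),
"wash_bottle":prof((30,0),(30,94),(19,114),(19,146))+[np.vstack([ring(3,110,29),ring(3,150,29)]),np.vstack([ring(3,150,29),ring(3,163,53)])],
"balance":[box(-117,68,-70,70,0,45),np.vstack([ring(58,45),ring(58,52)])],
"stirrer":[box(-100,65,-65,65,0,48),np.vstack([ring(60,48),ring(60,58)])],
"funnel_stand":[box(-37,37,-37,37,0,62)],
"large_flask":prof((42.5,0),(21.5,100),(21.5,145)),"large_beaker":prof((35,0),(35,95))}
C={c:get_calibration(c) for c in("scene","side")}
def proj(X,c):
    k=C[c]; P=X@np.array(k["R"]).T+np.array(k["t"]); return np.c_[k["fx"]*P[:,0]/P[:,2]+k["cx"],k["fy"]*P[:,1]/P[:,2]+k["cy"]]
def sil(n,p,c,S=4):
    m=np.zeros((480*S,640*S),np.uint8); a=np.radians(p[2]) if len(p)>2 else 0
    R=np.array([[np.cos(a),-np.sin(a),0],[np.sin(a),np.cos(a),0],[0,0,1]])
    z=15 if n=="funnel" else 0
    for s in M[n]:
        h=cv2.convexHull((proj(s@R.T+[p[0],p[1],z],c)*S+S/2-.5).round().astype(np.int32)); cv2.fillConvexPoly(m,h,1)
    return cv2.resize(m.astype(np.float32),(640,480),interpolation=cv2.INTER_AREA)
def ground(uv,c,z):
    k=C[c];R=np.array(k["R"]);d=R.T@[(uv[0]-k["cx"])/k["fx"],(uv[1]-k["cy"])/k["fy"],1];o=-R.T@np.array(k["t"]);return (o+d*(z-o[2])/d[2])[:2]
def soft_iou(a,b): return np.minimum(a,b).sum()/np.maximum(a,b).sum()
def fit(n,masks,p0,yaws=None):
    f=lambda p:-np.mean([soft_iou(sil(n,p,c,2),m) for c,m in masks.items()])
    best=None
    for y in (yaws if yaws is not None else [None]):
        q=np.r_[p0,[] if y is None else [y]]
        s=np.vstack([q]+[q+np.eye(len(q))[i]*15 for i in range(len(q))])
        r=minimize(f,q,method="Nelder-Mead",options=dict(initial_simplex=s,xatol=.2,fatol=1e-4,maxfev=120))
        if best is None or r.fun<best.fun: best=r
    return best.x,-best.fun
E
cat > m.py <<'E'
from fit import *
import station; print([k for k in dir(station) if not k.startswith('__')], getattr(station,'grasp_offset',None))
exp={"beaker":((197,362),(403,178)),"flask":((392,133),(204,333)),"funnel":((321,173),(316,266)),"jar":((243,259),(391,215)),"wash_bottle":((287,217),(350,225)),
"balance":((329,291),(301,216)),"stirrer":((408,211),(209,265)),"funnel_stand":((321,188),(316,285)),"large_flask":((194,287),(426,191)),"large_beaker":((337,134),(295,329))}
for c in C: get_image(c)
ov={c:cv2.imread(f"pics/{c}0.png") for c in C}
for n,e in exp.items():
    masks={}
    for c,uv in zip(C,e):
        for d in regions_of(n,c):
            if np.hypot(*(np.array(d["extent"][:2])-uv))<14 : masks[c]=d["region"].astype(np.float32);break
    h={"balance":25,"stirrer":25}.get(n,40)
    p0=ground(e[0],"scene",h)
    ys=np.arange(0,360,45) if n=="wash_bottle" else [-30,0,30] if n in("balance","stirrer","funnel_stand") else None
    for sub in [list(masks)]+([["scene"],["side"]] if len(masks)==2 and ys is None else []):
        p,s=fit(n,{c:masks[c] for c in sub},p0,ys); print(n,sub,p.round(1),round(s,3))
        if len(sub)==2 or len(masks)<2:
            for c in C:
                k,_=cv2.findContours((sil(n,p,c,1)>.5).astype(np.uint8),0,1); cv2.drawContours(ov[c],k,-1,(0,255,0),1)
            print('   h',ground(e[0],"scene",h).round(), ground(e[1],"side",h).round())
o=np.hstack([ov["scene"][90:390,140:460],ov["side"][150:370,150:460].copy() if 0 else cv2.copyMakeBorder(ov["side"][150:370,150:460],0,80,0,0,0)])
cv2.imwrite("pics/ov.png",cv2.resize(o,(800,int(800*o.shape[0]/o.shape[1])),interpolation=cv2.INTER_CUBIC))
E
python3 m.py
```

```text
['Unreachable', 'get_calibration', 'get_image', 'get_obs', 'goto', 'grasp_offset', 'grip', 'move_j', 'move_l', 'regions_of', 'sign_off', 'solve_ik', 'spot_in', 'wait'] 18.700000000000003
beaker ['scene', 'side'] [ 490.6 -410.9] 0.858
   h [ 487. -410.] [ 480. -391.]
beaker ['scene'] [ 487.5 -411.2] 0.929
beaker ['side'] [ 497.7 -418.9] 0.937
flask ['scene', 'side'] [486.1 410.2] 0.906
   h [481. 415.] [493. 400.]
flask ['scene'] [484.  413.4] 0.92
flask ['side'] [490.5 407.1] 0.948
funnel ['scene', 'side'] [419.5 147.3] 0.788
   h [399. 175.] [442. 111.]
funnel ['scene'] [414.9 147. ] 0.806
funnel ['side'] [421.3 144.8] 0.811
jar ['scene', 'side'] [ 402.5 -160.5] 0.927
   h [ 400. -156.] [ 410. -178.]
jar ['scene'] [ 401.  -160.5] 0.937
jar ['side'] [ 404.8 -162.4] 0.931
wash_bottle ['scene', 'side'] [425.6  -7.9 318.3] 0.92
   h [412.   6.] [471. -80.]
balance ['scene', 'side'] [645.  -98.7  -7.8] 0.884
   h [620. -92.] [611. -76.]
stirrer ['scene', 'side'] [670.  216.3   9.8] 0.908
   h [656. 220.] [654. 216.]
funnel_stand ['scene', 'side'] [420.4 146.1  73.3] 0.729
   h [429. 134.] [405. 168.]
large_flask ['scene', 'side'] [ 363.6 -288.1] 0.801
   h [ 355. -283.] [ 392. -350.]
large_flask ['scene'] [ 358.8 -287.1] 0.951
large_flask ['side'] [ 366.7 -293. ] 0.725
large_beaker ['scene', 'side'] [353.2 313.3] 0.918
   h [353. 317.] [362. 302.]
large_beaker ['scene'] [350.3 314.3] 0.974
large_beaker ['side'] [358.2 308.4] 0.968
```

View pics/ov.png

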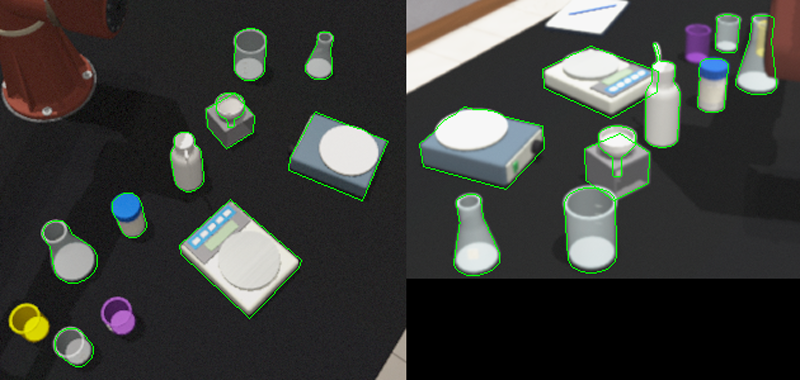

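The overlay matches every listed thing in both views, and the single-camera fits agree to a few mm. I'll refine each one with the wrist camera just before grasping, starting with the beaker.

```bash
cat > arm.py <<'E'
from fit import *
import fit
from scipy.spatial.transform import Rotation as Ro
W=get_calibration("wrist"); _pose=[None]
_p=fit.proj
def proj(X,c):
    if c!="wrist": return _p(X,c)
    pos,R=_pose[0]; m=np.array(W["mount"])
    T=(X-pos)@R; P=(T-m[:3,3])@m[:3,:3]
    r=np.hypot(P[:,0],P[:,1]); th=np.arctan2(r,P[:,2])
    return np.c_[W["fx"]*th*P[:,0]/r+W["cx"],W["fy"]*th*P[:,1]/r+W["cy"]]
fit.proj=proj
def obs(): return get_obs()
def look(n,p,yaw=None,save=None):
    "refine p with the wrist camera as the arm stands"
    o=obs(); _pose[0]=(np.array(o["tcp_pos"]),Ro.from_euler("xyz",o["ee_rot"],degrees=True).as_matrix())
    im=get_image("wrist"); q=np.r_[p,[] if yaw is None else [yaw]]
    e=sil(n,q,"wrist",1)>.5
    out=None
    c=[(soft_iou(e.astype(float),d["region"].astype(float)),d["region"]) for d in regions_of(n,"wrist")]
    if c:
        s,m=max(c,key=lambda t:t[0]); out=fit.fit(n,{"wrist":m.astype(np.float32)},p,None if yaw is None else [yaw])
    if save:
        b=im[:,:,::-1].copy()
        for qq,col in ((q,(0,0,255)),(out[0] if out else q,(0,255,0))):
            k,_=cv2.findContours((sil(n,qq,"wrist",1)>.5).astype(np.uint8),0,1); cv2.drawContours(b,k,-1,col,1)
        cv2.imwrite(f"pics/{save}.png",b)
    print(n,"was",np.round(q,1),"wrist fit",None if out is None else (out[0].round(1),round(out[1],3)),"t",round(o["t"],1))
    return out
def hover(p,z,psi): goto([p[0],p[1],z],[180,0,psi])
def pick(p,ztcp,psi,zup,squeeze=30,opening=85):
    grip(opening); hover(p,ztcp+70,psi); move_l([p[0],p[1],ztcp],[180,0,psi],120)
    grip(0,squeeze); wait(.2); o=obs(); print("width",round(o["grip_width"],1),"F",round(o["grip_force"],1),"tcp",np.round(o["tcp_pos"],1))
    move_l([p[0],p[1],zup],[180,0,psi],150); wait(.2); o=obs(); print("lifted width",round(o["grip_width"],1),"fz",np.round(o["wrist_force"],1),"t",round(o["t"],1))
def place(p,ztcp,psi,zup,opening=85,via=None):
    x,y=p
    for v in via or []: goto(v,[180,0,psi])
    goto([x,y,zup],[180,0,psi]); move_l([x,y,ztcp+4],[180,0,psi],100); wait(.3)
    f0=obs()["wrist_force"][2]
    for d in np.arange(3,-3.1,-1):
        move_l([x,y,ztcp+d],[180,0,psi],20); wait(.1); df=obs()["wrist_force"][2]-f0
        if abs(df)>1.2: break
    o=obs(); print("set at d",d,"df",round(df,2),"tcp",np.round(o["tcp_pos"],1))
    grip(opening); wait(.2); move_l([x,y,zup],[180,0,psi],150); print("t",round(obs()["t"],1))
E
python3 - <<'E'
from arm import *
for uv in((163,345),(233,339)): print(ground(uv,"scene",35).round())
hover((490,-411),150,40)
look("beaker",[490.,-411.],save="w_beaker")
print(obs()["tcp_pos"])
E
```

```text
[ 396. -428.]
[ 515. -322.]
beaker was [ 490. -411.] wrist fit (array([ 488.5, -412.1]), np.float64(0.95)) t 3.8
[ 489.13126495 -412.70788106  150.70538127]
```

View pics/w_beaker.png

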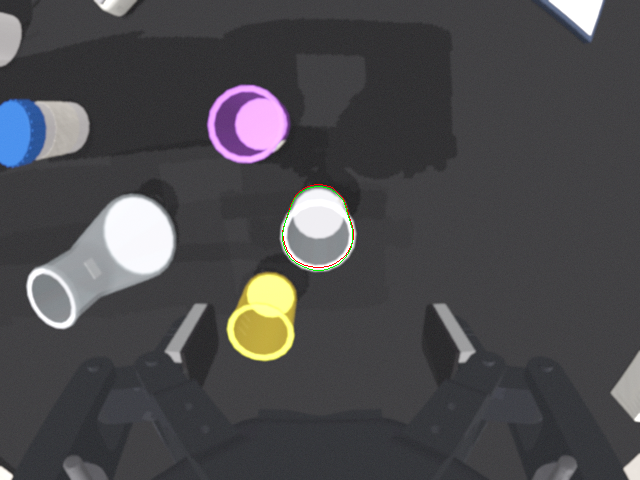

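The wrist picture shows the clear beaker at (318,230) with the fitted outline on it, and the fingers clear of the purple and yellow decoys. I'll pick it up and check the balance on the way.

Run:
```python
from arm import *
pick((488.7,-412),22,40,160,25)
hover((540,-99),230,0)
look("balance",[645.,-98.7],-7.8,save="w_bal")
```

```text
width 49.1 F 25.9 tcp [ 489.3 -412.6   23.4]
lifted width 48.9 fz [-0.1  0.2 -1. ] t 7.1
balance was [645.  -98.7  -7.8] wrist fit (array([644.5, -99.5,  -7.2]), np.float64(0.956)) t 8.3
```

View pics/w_bal.png

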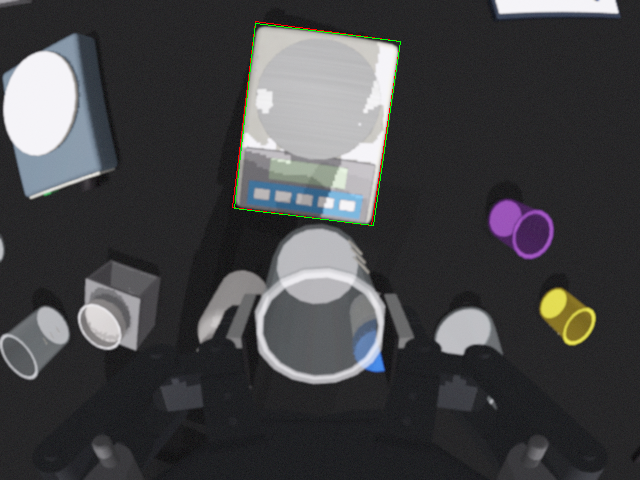

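The balance fits well: outline at (317,122), pan at (317,95). The beaker is upright in the grip.

Run:
```python
from arm import *
place((644.7,-99.2),74,0,170)
look("beaker",[644.7,-99.2])  # (z offset differs)
hover((565,205),230,10)
look("stirrer",[670.,216.3],9.8,save="w_st")
hover((487,409),190,60)
look("flask",[487.,409.],save="w_fl")
a=cv2.imread("pics/w_st.png");b=cv2.imread("pics/w_fl.png")
cv2.imwrite("pics/w2.png",cv2.resize(np.hstack([a,b]),(800,300),interpolation=cv2.INTER_AREA))
```

```text
set at d 1.0 df 2.85 tcp [645.1 -99.2  75.5]
t 12.8
beaker was [644.7 -99.2] wrist fit (array([623.8, -99.5]), np.float64(0.654)) t 12.8
stirrer was [670.  216.3   9.8] wrist fit (array([669. , 217.3,  11. ]), np.float64(0.973)) t 14.1
flask was [487. 409.] wrist fit None t 15.1
```

View pics/w2.png

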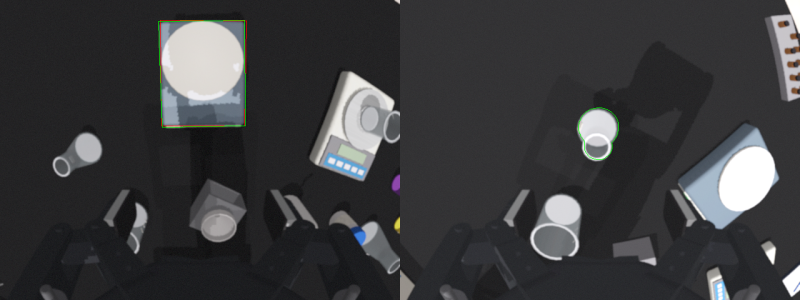

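The left half shows the stirrer outline fitting, with the beaker standing on the pan at (372,120). In the right half the predicted flask outline at (598,133) sits on the flask. Flask next.

Run:
```python
from arm import *
pick((487,409),72,60,220,25)
place((669.3,217),130,60,240)
hover((419.5,146.5),170,73)
look("funnel",[419.5,146.5],save="w_fu")
look("funnel_stand",[419.5,146.5],-17)
```

```text
width 29.9 F 24.8 tcp [487.3 409.5  72.8]
lifted width 29.8 fz [-0.2 -0.2  0.3] t 18.6
set at d 0.0 df 3.98 tcp [669.7 217.3 130.9]
t 24.2
funnel was [419.5 146.5] wrist fit (array([417.9, 145.6]), np.float64(0.967)) t 25.2
funnel_stand was [419.5 146.5 -17. ] wrist fit (array([417.6, 145.8, -17.5]), np.float64(0.459)) t 25.3
```

View pics/w_fu.png

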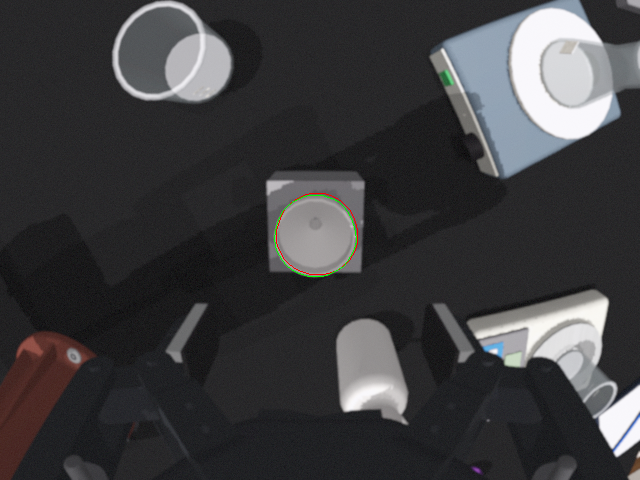

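The wrist picture shows the funnel fit at (316,235) and the flask standing on the plate at (570,70). I'll pick up the funnel and check its alignment above the flask.

Run:
```python
from arm import *
pick((418,145.7),63,73,190,20)
goto([560,190,260],[180,0,60]); goto([669.3,217,240],[180,0,60]); move_l([669.3,217,226],[180,0,60],80)
wait(.3)
o=obs();print(o["tcp_pos"],o["grip_width"])
crop=[]
for c in C:
    im=get_image(c)[:,:,::-1].copy()
    X=np.array([[669.3,217,170.]]); u=_u=fit.proj(X,c)[0].astype(int)
    x0,y0=max(u[0]-50,0),max(u[1]-50,0)
    crop.append(cv2.resize(im[y0:y0+100,x0:x0+100],(400,400),interpolation=cv2.INTER_CUBIC)); print(c,u)
cv2.imwrite("pics/align.png",np.hstack(crop))
```

```text
width -0.0 F 0.0 tcp [418.  145.7  63. ]
lifted width -0.1 fz [-0.1 -0.2 -0.5] t 28.8
[669.48781949 217.03997716 226.62468229] 0.40528543348054624
scene [422 181]
side [195 204]
```

View pics/align.png

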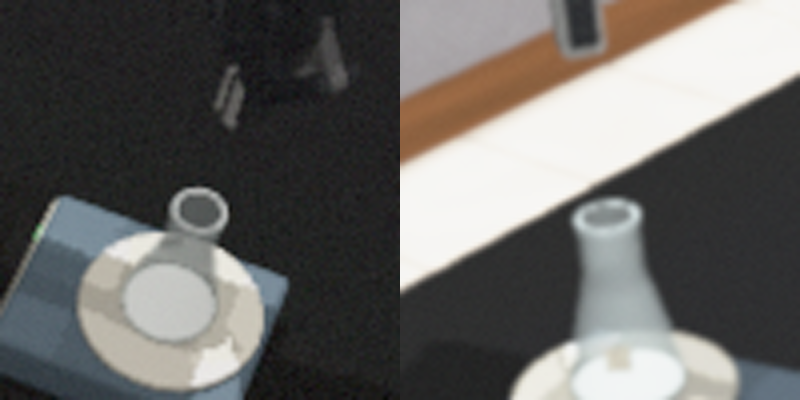

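The pads closed on nothing, so the funnel isn't in the gripper. The flask stands well on the plate, mouth at crop (198,210). I'll look at the stand.

Run:
```python
from arm import *
move_l([669.3,217,260]); grip(85); hover((418,145.7),170,73)
look("funnel",[418,145.7],save="w_fu2")
im=get_image("side")[:,:,::-1]
b=cv2.imread("pics/w_fu2.png")[100:340,180:500]
cv2.imwrite("pics/fu3.png",np.hstack([cv2.resize(b,(400,300)),cv2.resize(im[240:315,266:366],(400,300),interpolation=cv2.INTER_CUBIC)]))
```

```text
funnel was [418.  145.7] wrist fit (array([417.8, 145.8]), np.float64(0.972)) t 33.0
```

View pics/fu3.png

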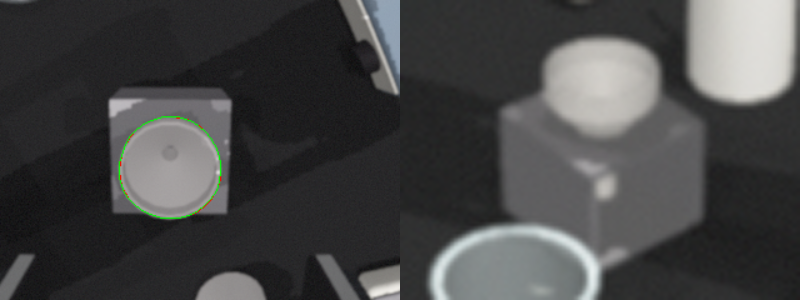

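The funnel still sits in its stand, unmoved. I'll approach again, closing in small steps with a picture.

Run:
```python
from arm import *
move_l([417.9,145.8,63],[180,0,73],150)
ims=[]
def snap(): ims.append(cv2.resize(get_image("side")[220:310,256:376,::-1],(400,300),interpolation=cv2.INTER_CUBIC))
for w in (64,59,57,55,50):
    grip(w,30); o=obs(); print(w,round(o["grip_width"],1),round(o["grip_force"],1),np.round(o["wrist_force"],1),np.round(o["tcp_pos"],1))
    if w==64: snap()
    if o["grip_force"]>15: break
snap()
cv2.imwrite("pics/st.png",np.hstack(ims)); print(obs()["t"])
```

```text
64 63.8 0.0 [-0.1 -0.  -0.3] [418.4 145.9  63.6]
59 58.8 0.0 [0.7 0.7 0.5] [417.9 145.8  63. ]
57 56.8 0.0 [-0.   0.1  0.5] [417.8 145.8  62.9]
55 55.1 0.0 [ 0.3  0.1 -0.5] [417.9 145.8  63. ]
50 50.1 0.0 [ 0.2  0.3 -0.9] [417.9 145.8  63. ]
35.3583
```

View pics/st.png

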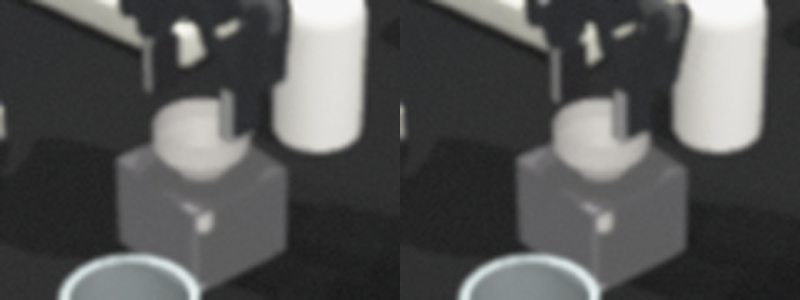

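Run:
```python
from arm import *
a=np.radians(73); d=np.array([np.sin(a),-np.cos(a)])
for w,off in((64,0),(50,400)):
  for s in(-1,1):
    for z in(63,70,77,84,91):
      X=np.r_[np.array([418,145.8])+s*d*w/2,z][None]
      u=fit.proj(X,"side")[0]; print(w,s,z,((u-[256,220])*10/3+[off,0]).round())
b=cv2.imread("pics/fu3.png")
print(fit.proj(np.array([[418,145.8,91.],[418,145.8,77.]]),"side"))
grip(64)
im=get_image("side")[:,:,::-1]; s=get_image("scene")[:,:,::-1]
cv2.imwrite("pics/st2.png",np.hstack([cv2.resize(im[245:290,291:351],(400,300),interpolation=cv2.INTER_CUBIC),cv2.resize(s[140:200,285:365],(400,300),interpolation=cv2.INTER_CUBIC)]))
```

```text
64 -1 63 [235. 184.]
64 -1 70 [235. 174.]
64 -1 77 [235. 165.]
64 -1 84 [235. 155.]
64 -1 91 [235. 145.]
64 1 63 [169. 139.]
64 1 70 [169. 130.]
64 1 77 [168. 120.]
64 1 84 [168. 111.]
64 1 91 [168. 101.]
50 -1 63 [628. 179.]
50 -1 70 [628. 169.]
50 -1 77 [628. 160.]
50 -1 84 [628. 150.]
50 -1 91 [628. 140.]
50 1 63 [576. 144.]
50 1 70 [576. 134.]
50 1 77 [576. 125.]
50 1 84 [575. 116.]
50 1 91 [575. 106.]
[[316.32430275 256.87579554]
 [316.37844032 262.6495392 ]]
```

View pics/st2.png

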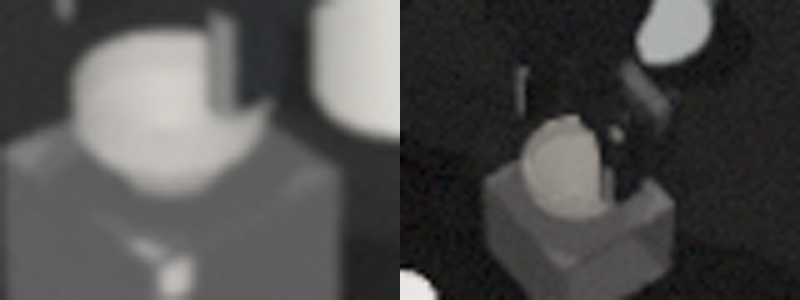

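The last two pictures show the finger ends at about z≈95 with the TCP at 63, with the pads just above the funnel rim. The wrist picture confirms the tips are about 32 mm short of the nominal TCP, so I'll lower the grasp heights by that much.

Run:
```python
from arm import *
grip(85)
for z in (55,48,44,41):
    move_l([417.9,145.8,z],[180,0,73],60); f=obs()["wrist_force"]
    if abs(f[2])>5: print("contact",z,f); break
for w in (62,58,50):
    grip(w,25); o=obs(); print(w,round(o["grip_width"],1),round(o["grip_force"],1),np.round(o["wrist_force"],1))
    if o["grip_force"]>10: break
if o["grip_force"]>10:
    grip(0,25); move_l([417.9,145.8,z+8],speed=60); move_l([417.9,145.8,z+130],speed=150); o=obs(); print("lifted",o["grip_width"],o["grip_force"],o["t"])
    look("funnel",[417.9,145.8])
    b=cv2.resize(get_image("wrist")[:,:,::-1],(400,300)); c=cv2.resize(get_image("side")[170:320,216:416,::-1],(400,300),interpolation=cv2.INTER_CUBIC)
    cv2.imwrite("pics/held.png",np.hstack([b,c]))
```

```text
62 62.2 0.0 [-0.3  0.4 -0. ]
58 58.1 0.3 [-0.  -0.1  0.1]
50 56.2 26.5 [-4.   2.2  3.1]
lifted 55.73044847355189 26.65709487162296 39.4083
funnel was [417.9 145.8] wrist fit (array([404.7, 100.9]), np.float64(0.289)) t 39.4
```

View pics/held.png

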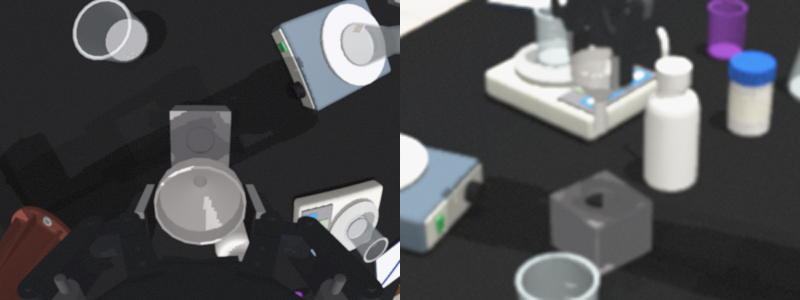

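The funnel is held upright (wrist picture (200,205), side picture (597,80)) and the stand is empty. Next I'll insert it, watching the wrist force.

Run:
```python
from arm import *
x,y=669.3,217
goto([570,190,250],[180,0,60]); goto([x,y,235],[180,0,60]); move_l([x,y,204],speed=100); wait(.2)
f0=np.array(obs()["wrist_force"]); ok=True
for z in (188,176,164,155,151):
    move_l([x,y,z],speed=60); wait(.1); df=np.array(obs()["wrist_force"])-f0
    if np.abs(df).max()>3: print("contact",z,df); ok=False; break
if ok:
  place((x,y),146,60,235)
  a=[cv2.resize(get_image(c)[v-60:v+60,u-80:u+80,::-1],(400,300),interpolation=cv2.INTER_CUBIC) for c,u,v in(("scene",415,190),("side",205,230))]
  cv2.imwrite("pics/seat.png",np.hstack(a))
```

```text
set at d 1.0 df 2.57 tcp [669.6 217.1 147.6]
t 47.8
```

View pics/seat.png

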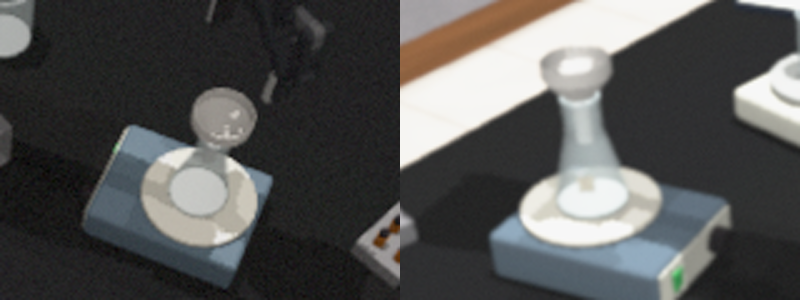

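The funnel is seated upright in the flask (scene crop (223,115), side crop (575,70)). Jar next.

Run:
```python
from arm import *
goto([480,-120,230],[180,0,110]); hover((402.5,-160.5),150,110)
r=look("jar",[402.5,-160.5])
p=[402.5,-160.5]
if r and r[1]>.85 and np.hypot(*(r[0]-p))<6: p=r[0]
grip(85); move_l([p[0],p[1],34],[180,0,110],150); print(np.round(obs()["wrist_force"],1))
grip(0,35); wait(.1); o=obs(); print(o["grip_width"],o["grip_force"])
if o["grip_width"]>45:
    move_l([p[0],p[1],150],speed=150); wait(.2); o=obs(); print(o["grip_width"],o["wrist_force"])
    place((628.4,-224.3),34,110,150,80)
    look("jar",[628.4,-224.3],save="w_jar")
```

```text
jar was [ 402.5 -160.5] wrist fit (array([ 401.6, -161.2]), np.float64(0.966)) t 49.9
[0.4 0.6 0.2]
52.728218535124824 36.514924547445844
52.50126672568747 [ 0.16515251 -0.84969472 -2.07916246]
set at d 1.0 df 3.69 tcp [ 628.7 -224.5   35.5]
t 57.8
jar was [ 628.4 -224.3] wrist fit (array([ 627.6, -223.9]), np.float64(0.973)) t 57.8
```

View pics/w_jar.png

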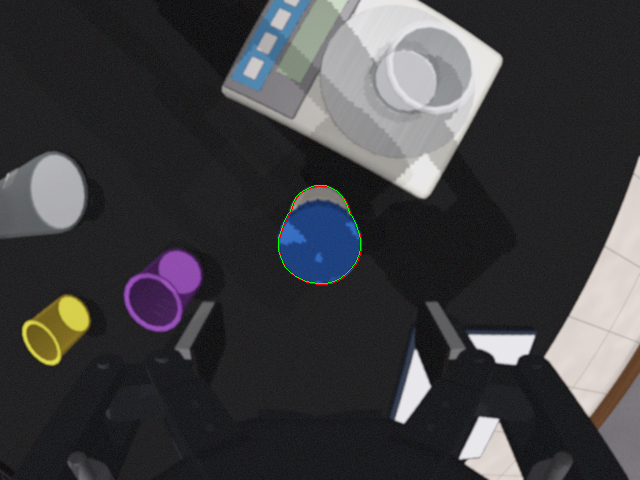

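The jar stands at the right of the balance (image (320,240)), abreast of the pan, and the beaker is central at (425,75). Wash bottle next.

Run:
```python
from arm import *
goto([520,-60,260],[180,0,138]); hover((425.6,-7.9),225,138)
r=look("wash_bottle",[425.6,-7.9],-42,save="w_wb")
```

```text
wash_bottle was [425.6  -7.9 -42. ] wrist fit (array([424. ,  -8.2, -42.1]), np.float64(0.959)) t 59.3
```

View pics/w_wb.png

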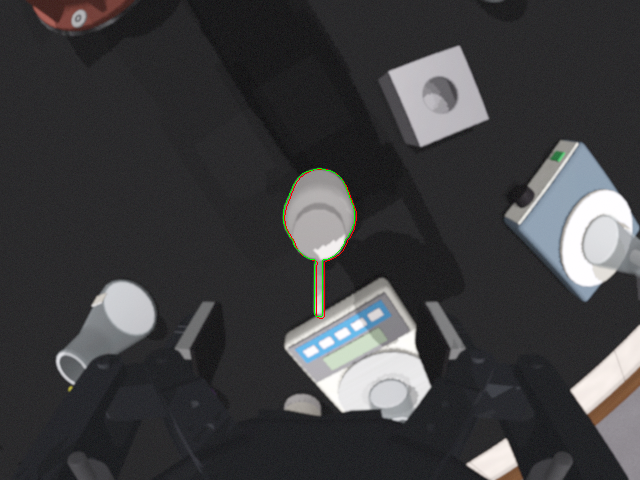

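The bottle and its spout match the fit (body (320,215), spout to (320,315)), with the spout lying in the plane between the fingers.

Run:
```python
from arm import *
p=(424.2,-8.1)
grip(85); wait(.1); f0=obs()["wrist_force"][2]; ok=True
for z in (135,120,110,104,99):
    move_l([*p,z],[180,0,138],100 if z==135 else 50); f=obs()["wrist_force"][2]-f0
    if abs(f)>2.5: print("contact",z,f); ok=False; break
if ok:
    grip(0,55); wait(.1); o=obs(); print(o["grip_width"],o["grip_force"])
    if o["grip_width"]>30:
        move_l([*p,190],speed=150); wait(.2); o=obs(); print(o["grip_width"],o["wrist_force"])
        place((692,94.2),99,138,190)
        look("wash_bottle",[692,94.2],-42,save="w_wb2")
        for c in C: cv2.imwrite(f"pics/{c}_end.png",get_image(c)[:,:,::-1])
```

```text
36.09705762571123 55.32169179059565
35.53117318609901 [-0.58664154  0.19267823 -0.9832836 ]
set at d 3.0 df -1.34 tcp [691.9  94.2 101.9]
t 67.9
wash_bottle was [692.   94.2 -42. ] wrist fit (array([691.2,  93.7, -42.2]), np.float64(0.957)) t 67.9
```

View pics/scene_end.png

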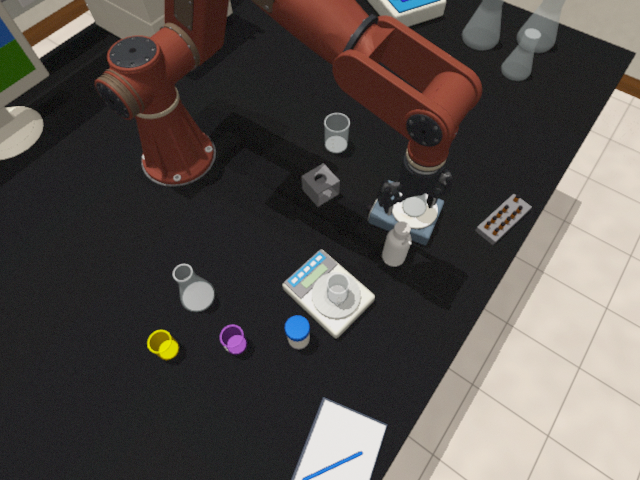

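The bottle stands upright at (396,245), right of the stirrer. The gripper hides the funnel, so I'll move away and check.

Run:
```python
from arm import *
move_l([692,94.2,270],speed=150); goto([480,-60,300],[180,0,110]); wait(1)
a=[cv2.resize(get_image(c)[v-90:v+90,u-120:u+120,::-1],(400,300),interpolation=cv2.INTER_CUBIC) for c,u,v in(("scene",370,245),("side",240,235))]
cv2.imwrite("pics/fin.png",np.hstack(a)); print(obs()["t"])
```

```text
70.9583
```

View pics/fin.png

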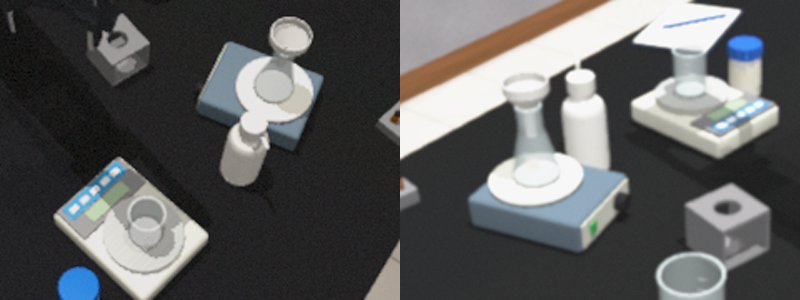

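Everything is in place and upright: funnel in the flask at (290,40), bottle at (243,150), beaker on the pan at (147,215), jar beside the balance.

```bash
python3 -c "
from station import *
print(sign_off())"
```

```text
the job is handed in; nothing more can be done
None
```

The weighing station is set out and handed in at about 71 s, with everything in place and upright in the last pictures; the wash bottle was let go up to about 3 mm above the bench, and the funnel needed a second grasp.

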